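# Slide a test card along the reader's rail into its read pocket

## Robot

A 6-joint arm with a two-finger parallel gripper is mounted at the origin on the work surface. World frame = base frame: x ahead of the robot, y to its left, z up, the work surface at z = 0. Lengths are in mm, angles in rad, forces in N, time in s.
With the tool pointing down it reaches from about 275 to 1000 mm from the base axis. Payload 8.4 kg.
Tool frame: the origin (TCP) lies between the finger pads; the fingertips stand r.finger_overhang ahead of it and the grasp point (between the pads) is the TCP (r.finger_overhang is the distance from the TCP to the fingertips, in mm); z points along the fingers, y is the line along which they close (so a half turn about z gives the same grasp; the last joint's range is limited). The gripper opens to 85 mm and grips with 20 to 120 N. Pads are 22 mm wide; open, the fingers measure 114 mm over their backs; the gripper's body (76 mm by 85 mm) begins 54 mm behind the grasp point. The pads swing forward as they close: fully open they stand 13 mm farther back than shut.
Start: joints at [1.242, 0.353, 1.633, -0, 1.155, -0.002], TCP at [200.632, 591.925, 250.281] pointing down, gripper open.
Joint ranges: [-2.63, 2.63], [-0.92, 2.1], [0.06, 2.66], [-1.3, 4.44], [0, 2.69], [-3.02, 3.02]. Speed limits (rad/s): [2.22, 2.22, 2.79, 3.14, 3.14, 3.14].

## Interface

Orientations are given as [roll, pitch, yaw] about the fixed x, y, z axes, in that order (R = Rz(yaw) Ry(pitch) Rx(roll)).
In Python, from rig import r, cams, sign_off gives the robot as it stands.
- The arm moves only by the shell command python3 -m crank 'ROWS' [FORCE]. ROWS is JSON, a list of rows, each a list of 7 numbers: the shift along the tool's x, y, z in m, then the turn, a rotation vector about the tool's x, y, z in rad, then the closure, from 0 (fully open) to 1 (shut). In form: [[dx, dy, dz, ax, ay, az, gripper], ...]. A call has 1 to 5 rows; each row is the pose to reach, as a shift and turn from the pose commanded when the call began, along the tool's axes at that moment; what a row does not reach only later rows make up. A row lasts 1/10 s, in which the tool goes at most 50 mm and 8.59 degrees, less where a joint would pass 70% of its speed; a pose out of reach is approached as far as the arm can. A call with a gripper value outside its range is refused whole. The fingers move at their own pace and stop on an object; FORCE is the grip in N (left out, the last holds). Time passes only in rows, so rows that repeat a pose let the fingers close. It gives the time, the measured TCP pose, the force, the opening and the grip force at its end, in the units of the state.
- r.sense(): the state, without advancing time (a new reading comes with each control period).
- cams.grab_frame(name): name is "side" or "top"; returns a dict with "image" (480x640x3 uint8, red, green, blue), "fx", "fy", "cx", "cy" (pixels), "position" and "orientation" of the camera in the world. Camera axes: x right, y down, z forward; pixel columns grow to the right and rows downward; lengths in mm; the calibration is good to about 2 mm. A picture is of the moment at which its call begins. There is no depth.
- sign_off(): hands the job in; it is judged then, once.
The state is a dict: "clock": time; "qpos": joint angles; "qvel": joint speeds; "joint_efforts": joint torques, N m; "eef_pos": TCP position; "tcp_rot": TCP orientation; "contact_force": force on the tool from outside, world axes, zero at the start; "wrist_torque": the same for the moment, N m; "opening": opening from 0.0 (shut) to 1.0 (fully open); "grasp_force": force on a finger pad.
Only numpy, scipy, OpenCV 4.12 (cv2) and the standard library are available. Lean on these libraries where they do the work, as an engineer would, in place of code of your own. Each camera call takes 0.05 s, during which the arm holds its last target. There are 200 camera calls.

## Task

A cream test card with an orange label lies askew on the dark bed of the card reader. With a fingertip, without ever picking the card up, push it flush against the aluminium guide rail, then slide it along the rail into the corner pocket until it is fully home against the end stop; only then press the green start key right down and let it go. Leave the blue used card and the other things on the bench where they are.

Things in the scene. Friction and masses are not known exactly. Their poses are not given: they have to be found in the camera images.
- reader: Card reader, fixed, place and yaw vary. Origin: on the bench under the middle of its dark flat bed; z up, y along the guide rail to the pocket, x across the bed to the rail (away from the robot at yaw 0). Smooth bed: top 25 mm above the bench, x -75 to 75, y -160 to 150 mm. Beyond it the grey-white head with screen and key: x -85 to 95, y 155 to 265 mm, top 55 mm above the bench.
- rail_face (a point): Middle of the guide rail's straight face where it meets the bed, at reader (55, 0, 25) mm. The rail is an aluminium bar 10 mm wide, 7 mm high above the bed, straight along the reader's y from y = -150 to 145 mm.
- pocket (a point): Point on the bed, at reader (32, 109, 25) mm, where the middle of the card's underside lies when the card is fully home, against the rail and the end stop. Axes as the reader's. The end stop is a 7 mm high bar, face at reader y = 145 mm. A pale lit window shows in the pocket's floor.
- mouth (a point): Middle of the pocket's mouth on the bed, at reader (30.75, 101, 25) mm. The pocket is 48.5 mm wide, open above, between the rail and a cheek: a bar 7 mm high and 10 mm wide, inner face at reader x = 6.5 mm, y = 101 to 145 mm, with a flared lead-in back to about x = -4, y = 84 mm.
- test_card: Cream card, orange label, 20 coloured sealed wells; loose, 15 to 33 g; 46 (its x) x 72 (its y) x 8 mm, so 1 mm higher than rail, stop and cheek. Origin: centre of its underside, on the bed. Starts up to 0.45 rad askew, plain end to the pocket, 27 to 62 mm off the rail line and 114 to 184 mm short of home. Slides easily on bed and rail; a fingertip grips it better: drag by a light press on top or push its edges.
- start_key (a joint): Travel of the round green start key: 0 up, 0.006 m fully down; it springs back when released, about 4 N holds it fully down.
- start_key_top (a point): Centre of the top face of the green start key (28 mm across, in a grey collar of 44 mm), on the reader's head; 77 mm above the bench, at reader (-45, 215, 77) mm; pressed straight down.
- used_card: A used card, the same size but blue with a white label, lying on the bench by the reader's right end (beyond y = -160 mm in the reader's frame). Origin: centre of its underside. To be left alone.
- red_dish: Two stacked red culture dishes, 90 mm across, 33 mm high in all, standing on the bench. Origin: centre of the underside. To be left alone.
- cream_dishes: Stack of four cream culture dishes, 90 mm across, 66 mm high, on the bench. Origin: centre of the underside. To be left alone.
- dropper_bottle: Small amber bottle with a black cap, 30 mm across, 75 mm high, on the bench. Origin: centre of the underside. To be left alone.
- wipes_tub: White tub with a red lid, 96 mm across, 170 mm high, on the bench left of the reader. Origin: centre of the underside. To be left alone.
- marker: White and blue marker pen, 95 mm long (its x), 12 mm thick, lying on the bench, left and nearer the robot. Origin: underside, at the middle. To be left alone.
Things that resemble listed ones, but are neither listed nor needed, are in the scene too. What is shaped like the test_card but brown or purple is not meant.

How it is judged (in metres and radians):
On the way, in this order (a step that is already met when the one before it is completed fails the run):
1. the card lies flush against the guide rail (within 3 mm and 0.06 rad), still short of the pocket (x of test_card in the frame of pocket between -0.003 and 0.003 m and angle between the x axis of test_card and the x axis of reader, either way round below 0.06 rad and y of test_card in the frame of pocket below -0.045 m), for 0.1 s.
2. the card is fully home in the corner pocket (within 3 mm of the end stop and of the rail) (x of test_card in the frame of pocket above -0.003 m and y of test_card in the frame of pocket above -0.003 m and angle between the x axis of test_card and the x axis of reader, either way round below 0.06 rad), for 0.2 s.
3. the start key is pressed right down (beyond 4.5 mm) (value of joint start_key above 0.0045 m), for 0.05 s.
At the end, for the whole second after the job is handed in: The card lies flat and still in the corner pocket, within 3 mm of its home position against rail and end stop and within 0.06 rad of the rail's direction, and the start key has been pressed and is up again (all of step 2 and x of test_card in the frame of pocket below 0.003 m and y of test_card in the frame of pocket below 0.003 m and z of test_card in the frame of pocket below 0.002 m and angle between test_card's own z axis and vertical below 0.05 rad and linear speed of test_card below 0.01 m/s and value of joint start_key below 0.001 m); the robot touches nothing.
It fails at once if the card is lifted (6 mm off the bed) or tipped up (0.3 rad) (z of test_card in the frame of pocket above 0.006 m or angle between test_card's own z axis and vertical above 0.3 rad).
It fails at once if the start key is pressed before the card is home (value of joint start_key above 0.003 m and y of test_card in the frame of pocket below -0.005 m).
It fails at once if the used card or another bystander is moved by more than 20 mm (distance of any of used_card, red_dish, cream_dishes, dropper_bottle, wipes_tub, marker from where it was at the start of the episode above 0.02 m).
It also fails if it takes over 54 s, if anything falls off the work surface, if the arm or the gripper's body presses on something with over 40 N, if the wrist force passes 120 N, or if a joint passes its speed limit or range.

## Working session

There is one attempt and no reset: what is moved stays moved. The work goes in short steps, Python scripts to look and compute and a shell command to move; the robot and the scene stay as the last step left them, time stands still between calls to the robot, and variables do not carry over. Pictures are saved under pics/ and viewed, at most 10 in all, crops included, and the job is handed in when it is done.

```bash
ls; mkdir -p pics
python3 - <<'E'
from rig import r,cams
import cv2,json
print(r.sense(), r.finger_overhang)
for n in("top","side"):
    f=cams.grab_frame(n); cv2.imwrite(f"pics/{n}0.png",f["image"][:,:,::-1]); print(n,{k:v for k,v in f.items() if k!="image"})
E
```

```text
pics
{'clock': 0.0, 'qpos': array([ 1.24161430e+00,  3.53645084e-01,  1.63413210e+00,  1.03626017e-05,
        1.15520230e+00, -2.43335823e-03]), 'qvel': array([-7.95228615e-04,  1.44277748e-03,  6.25297289e-04, -5.84129339e-05,
        7.57106129e-04,  5.79946090e-04]), 'joint_efforts': array([-2.07309895e-03, -6.05248618e+01, -3.42054141e+01, -1.86331836e-04,
        9.48088156e-03,  3.31952833e-05]), 'eef_pos': array([200.47501206, 591.5010158 , 249.56444672]), 'tcp_rot': array([-3.14020584e+00, -1.28493332e-05,  2.81483978e+00]), 'contact_force': array([-0.37172244, -0.26393704,  0.66605787]), 'wrist_torque': array([-0.02676544,  0.07647654,  0.04881118]), 'grasp_force': 0.0, 'opening': 0.9987542362713843} 19.0
top {'fx': 475.1510023529297, 'fy': 475.1510023529297, 'cx': 314.22681190075974, 'cy': 244.03260868754313, 'position': array([ 278.57008516,  -59.57898576, 1427.47546921]), 'orientation': array([-2.96427999e+00, -2.00038451e-03, -1.55045789e+00])}
side {'fx': 434.5556475371322, 'fy': 434.5556475371322, 'cx': 321.6403938219983, 'cy': 241.799297589443, 'position': array([ 322.94784502, -730.13049491,  830.15613786]), 'orientation': array([-2.37644382, -0.00604977, -0.25486888])}
```

View pics/top0.png

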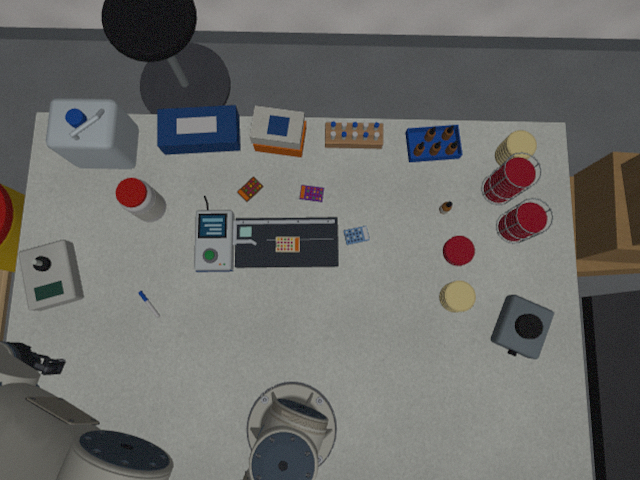

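View pics/side0.png

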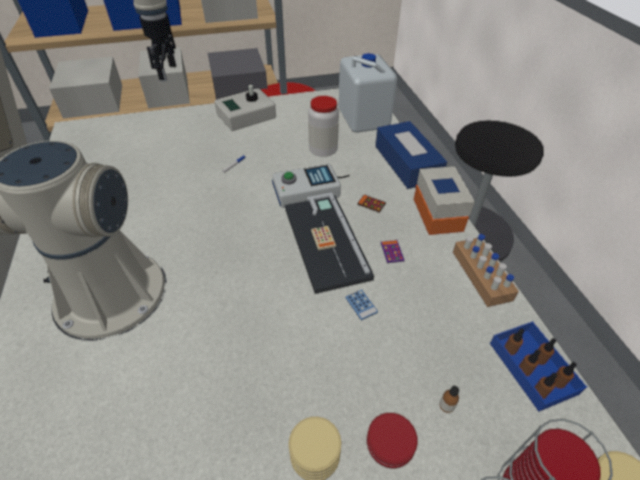

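The top view shows the reader bed at about (287,243), with the head at (213,240), green key (210,255) and window (246,232). Candidates for the test card are:
- cream/orange at (287,243), on the bed
- brown at (250,187)
- purple at (312,193)
- blue at (356,235)

Only the first fits, since it is cream with an orange label and lies on the bed. I'll confirm it in a crop.

```bash
cat > h.py <<'E'
import numpy as np,cv2
from scipy.spatial.transform import Rotation as R
from rig import r,cams
def grab(n):
    f=cams.grab_frame(n); f["R"]=R.from_euler("xyz",f["orientation"]).as_matrix(); return f
def ray(f,uv):
    uv=np.atleast_2d(uv); d=np.c_[(uv[:,0]-f["cx"])/f["fx"],(uv[:,1]-f["cy"])/f["fy"],np.ones(len(uv))]@f["R"].T
    return d
def onplane(f,uv,z):
    d=ray(f,uv); return (f["position"]+d*((z-f["position"][2])/d[:,2])[:,None])[:,:2]
def proj(f,P):
    c=(np.atleast_2d(P)-f["position"])@f["R"]; return np.c_[c[:,0]/c[:,2]*f["fx"]+f["cx"],c[:,1]/c[:,2]*f["fy"]+f["cy"]]
def blob(f,lo,hi,box):
    hsv=cv2.cvtColor(f["image"],cv2.COLOR_RGB2HSV); m=cv2.inRange(hsv,lo,hi); k=np.zeros_like(m); x0,y0,x1,y1=box; k[y0:y1,x0:x1]=255
    m&=k; n,l,s,c=cv2.connectedComponentsWithStats(m); i=1+np.argmax(s[1:,4]); return (l==i).astype(np.uint8),c[i],s[i,4]
E
python3 - <<'E'
from h import *
ims=[]
for n,box in(("top",(185,180,375,280)),("side",(260,160,400,325))):
    f=grab(n);x0,y0,x1,y1=box
    ims.append(cv2.resize(f["image"][y0:y1,x0:x1],None,fx=4 if n=="top" else 3.5,fy=4 if n=="top" else 3.5,interpolation=cv2.INTER_CUBIC))
    cv2.imwrite(f"pics/{n}c.png",ims[-1][:,:,::-1])
    for nm,lo,hi,z in(("green",(40,80,40),(85,255,255),77),("card",(8,50,140),(30,255,255),33),("dark",(0,0,0),(180,110,75),25)):
        b=(195,195,345,275) if n=="top" else (270,160,375,295)
        m,c,a=blob(f,lo,hi,b)
        if nm=="card": m=cv2.morphologyEx(m,cv2.MORPH_CLOSE,np.ones((3,3)))
        cn=max(cv2.findContours(m,cv2.RETR_EXTERNAL,2)[0],key=cv2.contourArea)
        w=onplane(f,cn[:,0],z).astype(np.float32)
        (cx,cy),wh,ang=cv2.minAreaRect(w)
        print(n,nm,a,c.round(1),onplane(f,c,z).round(1),"rect",round(cx,1),round(cy,1),np.round(wh,1),round(ang,2), cv2.boxPoints(((cx,cy),wh,ang)).round(0).tolist())
E
```

```text
top green 74 [209.  254.5] [[483.7 244.5]] rect 483.8 244.5 [26.4 23. ] 3.32 [[470.0, 255.0], [471.0, 232.0], [498.0, 234.0], [496.0, 257.0]]
top card 71 [296.3 244.2] [[526.7  -3.8]] rect 527.5 -4.4 [36.5 14.9] 1.6 [[509.0, 2.0], [509.0, -12.0], [546.0, -11.0], [546.0, 4.0]]
top dark 3881 [288.4 244.7] [[526.3  20. ]] rect 535.1 26.9 [149.8 306.9] 1.82 [[455.0, 178.0], [465.0, -129.0], [615.0, -124.0], [605.0, 183.0]]
side green 49 [288.2 175.2] [[483.9 243.5]] rect 483.6 244.5 [27.9 22.5] 78.1 [[470.0, 233.0], [492.0, 229.0], [498.0, 256.0], [476.0, 260.0]]
side card 283 [323.  237.7] [[527.7  22.9]] rect 528.0 26.7 [44.  70.9] 1.02 [[505.0, 62.0], [507.0, -9.0], [551.0, -8.0], [549.0, 63.0]]
side dark 3797 [325. 249.] [[524.4  -9.7]] rect 535.0 24.3 [147.8 318.9] 1.97 [[456.0, 181.0], [467.0, -138.0], [614.0, -132.0], [603.0, 186.0]]
```

View pics/topc.png

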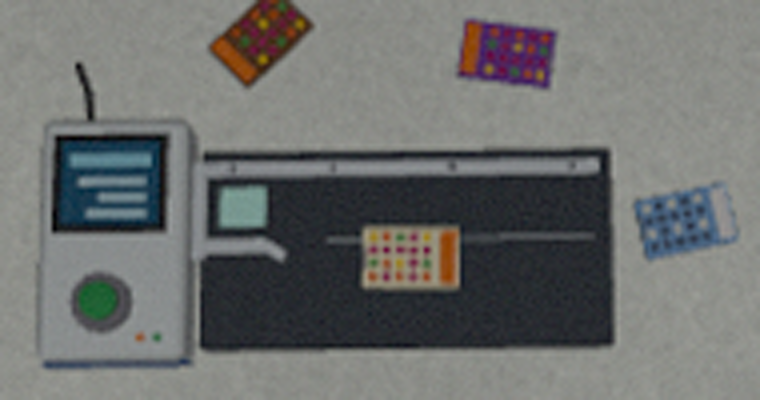

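View pics/sidec.png

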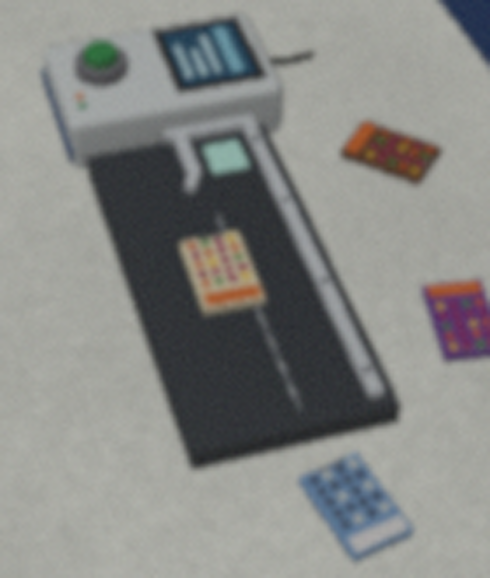

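The crops confirm the cream card with orange label at crop (410,258) in top and (222,270) in side, plain end toward the pocket. Both views agree: reader origin is about (535.3, 30) with yaw 0.033. The card is at about (528, 25), nearly aligned. Next I move toward a point beside the card's near edge with the tool axes turned to the reader's (tool x = reader y, tool y = reader x).

```bash
cat >> h.py <<'E'
O=np.array([535.3,30.]);YAW=.033
A=R.from_euler("z",YAW).as_matrix()[:2,:2]
def to_reader(p): return (np.asarray(p)[:2]-O)@A
def need(x,y,z):
    "tool-frame shift (m) and turn (rad) to reader x,y and world z, tool yaw pi/2+YAW pointing down"
    s=r.sense(); T=R.from_euler("xyz",s["tcp_rot"]); p=np.r_[O+A@[x,y],z]
    g=R.from_euler("xyz",[np.pi,0,np.pi/2+YAW])
    print("shift",(T.inv().apply(p-s["eef_pos"])/1000).round(4),"turn",(T.inv()*g).as_rotvec().round(3),"at",to_reader(s["eef_pos"]).round(1),s["eef_pos"].round(1),"F",s["contact_force"].round(1),"t",round(s["clock"],2),"open",s["opening"])
E
python3 -m crank '[[-0.44,-0.45,0,0,0,1.21,1],[-0.44,-0.45,0,0,0,1.21,1],[-0.44,-0.45,0,0,0,1.21,1],[-0.44,-0.45,0,0,0,1.21,1],[-0.44,-0.45,0,0,0,1.21,1]]' 20
python3 -c "
from h import *
need(-66,-5,250);print(r.finger_overhang)"
```

```text
clock: 0.7
eef_pos: [309.1, 364.7, 250.2]
tcp_rot: [3.141, 0.0, 2.059]
contact_force: [1.3, 0.1, 0.5]
opening: 0.145
grasp_force: 0.0
shift [-3.771e-01 -1.880e-02  3.000e-04] turn [0.    0.    0.455] at [-215.  342.] [309.1 364.7 250.2] F [1.3 0.1 0.5] t 0.7 open 0.14527441620829196
19.0
```

```bash
python3 -m crank '[[-0.377,-0.019,0,0,0,0.455,1],[-0.377,-0.019,0,0,0,0.455,1],[-0.377,-0.019,0,0,0,0.455,1],[-0.377,-0.019,0,0,0,0.455,1],[-0.377,-0.019,0,0,0,0.455,1]]' >/dev/null
python3 -c "
from h import *
need(-66,-5,120)"
```

```text
shift [-0.118   0.0483  0.1305] turn [ 0.001 -0.     0.006] at [-115.1  112.7] [416.6 138.8 250.5] F [ 0.3  0.1 -0.2] t 1.2 open -0.00021877289979984607
```

```bash
python3 -m crank '[[-0.118,0.048,0.04,0,0,0.006,1],[-0.118,0.048,0.04,0,0,0.006,1],[-0.118,0.048,0.04,0,0,0.006,1],[-0.118,0.048,0.13,0,0,0.006,1],[-0.118,0.048,0.13,0,0,0.006,1]]' >/dev/null
python3 -m crank '[[0,0,0,0,0,0,1],[0,0,0,0,0,0,1]]' > /dev/null
python3 - <<'E'
from h import *
need(-66,-5,55)
ims=[]
for n,box in(("top",(185,180,375,280)),("side",(250,120,400,300))):
    f=grab(n);x0,y0,x1,y1=box; im=f["image"].copy()
    s=r.sense();tip=s["eef_pos"]-[0,0,19]
    u=proj(f,tip)[0]; print(n,"tip px",u.round(1))
    im=cv2.resize(im[y0:y1,x0:x1],None,fx=3,fy=3,interpolation=cv2.INTER_CUBIC)
    cv2.drawMarker(im,tuple(((u-[x0,y0])*3).astype(int).tolist()),(0,255,255),0,10); ims.append(im)
h=max(i.shape[0] for i in ims); ims=[cv2.copyMakeBorder(i,0,h-i.shape[0],0,0,0) for i in ims]
im=np.hstack(ims); im=cv2.resize(im,None,fx=.78,fy=.78); print(im.shape); cv2.imwrite("pics/tip.png",im[:,:,::-1])
E
```

```text
shift [-0.002   0.0011  0.0655] turn [-0.002  0.     0.   ] at [-67.  -3.] [468.4  24.7 120.5] F [-0.3  0.6  0.7] t 1.9 open -0.005486254718046885
top tip px [284.7 259.7]
side tip px [300. 221.]
(421, 796, 3)
```

View pics/tip.png

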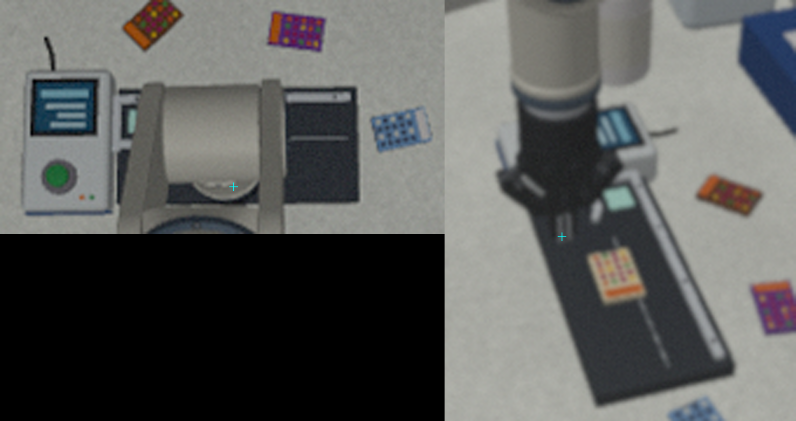

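The tip marker coincides with the fingertips in the side view (562,237), so the calibration holds. I'll lower to about 3 mm above the bed.

```bash
python3 -m crank '[[-0.002,0.001,0.04,0,0,0,1],[-0.002,0.001,0.06,0,0,0,1],[-0.002,0.001,0.073,0,0,0,1],[-0.002,0.001,0.073,0,0,0,1],[-0.002,0.001,0.073,0,0,0,1]]'
python3 -c "
from h import *
need(-40,-4,47.5)"
```

```text
clock: 2.5
eef_pos: [470.9, 23.0, 48.9]
tcp_rot: [3.139, 0.0, 1.604]
contact_force: [-0.1, -0.5, 0.1]
opening: 0.001
grasp_force: 0.0
shift [0.0009 0.0245 0.0014] turn [0.002 0.    0.   ] at [-64.5  -4.9] [470.9  23.   48.9] F [-0.1 -0.5  0.1] t 2.5 open 0.0014176334390631692
```

```bash
python3 -m crank '[[0,0.006,0.001,0,0,0,1],[0,0.012,0.001,0,0,0,1],[0,0.018,0.001,0,0,0,1],[0,0.022,0.001,0,0,0,1],[0,0.026,0.001,0,0,0,1]]'
python3 -m crank '[[0,0.004,0,0,0,0,1],[0,0.008,0,0,0,0,1],[0,0.012,0,0,0,0,1],[0,0.016,0,0,0,0,1],[0,0.018,0,0,0,0,1]]'
cat > card.py <<'E'
from h import *
def card(save=None):
    f=grab("side"); m,c,a=blob(f,(8,50,120),(30,255,255),(270,160,375,300))
    m=cv2.morphologyEx(m,cv2.MORPH_CLOSE,np.ones((5,5))); cn=max(cv2.findContours(m,cv2.RETR_EXTERNAL,2)[0],key=cv2.contourArea)
    (cx,cy),wh,ang=cv2.minAreaRect(onplane(f,cn[:,0],33).astype(np.float32))
    ang=(ang+45)%90-45
    print("card reader xy",to_reader([cx,cy]).round(1),"size",np.round(wh,1),"angle rel",round(np.radians(ang)-YAW,3))
    if save: 
        im=cv2.resize(f["image"][140:300,250:390],None,fx=3.5,fy=3.5,interpolation=cv2.INTER_CUBIC); cv2.imwrite(save,im[:,:,::-1])
E
python3 -c "
from card import *
card('pics/p1.png');need(-10,-4,47.5)"
```

```text
clock: 3.0
eef_pos: [496.2, 23.6, 46.4]
tcp_rot: [3.141, 0.0, 1.604]
contact_force: [-0.4, -0.4, 0.2]
opening: -0.002
grasp_force: 0.0
clock: 3.5
eef_pos: [514.2, 24.2, 46.3]
tcp_rot: [3.141, -0.0, 1.604]
contact_force: [0.2, 0.6, -0.3]
opening: 0.001
grasp_force: 0.0
card reader xy [ 8.6 -7.2] size [45.7 68.3] angle rel 0.002
shift [ 0.0011  0.0112 -0.0012] turn [ 0. -0. -0.] at [-21.2  -5.1] [514.3  24.2  46.3] F [0.1 0.  0.2] t 3.55 open -0.00360774233644436
```

View pics/p1.png

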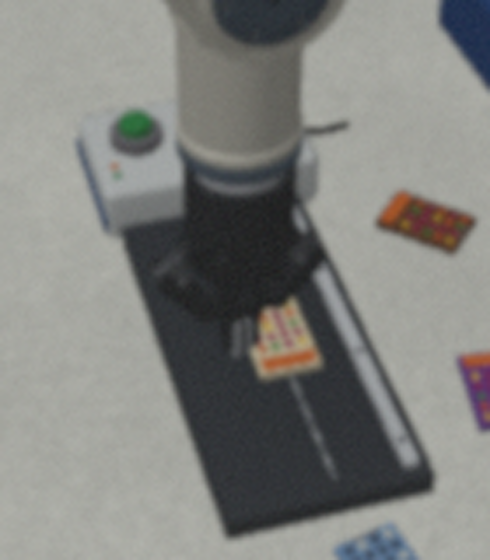

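The view shows fingertips at (240,335) against the card's near edge and the card (285,340) moving straight. About 23 mm remains to the rail.

```bash
python3 -m crank '[[0,0.004,0,0,0,0,1],[0,0.008,0,0,0,0,1],[0,0.012,0,0,0,0,1],[0,0.016,0,0,0,0,1],[0,0.019,0,0,0,0,1]]'
python3 -m crank '[[0,0.001,0,0,0,0,1],[0,0.002,0,0,0,0,1],[0,0.002,0,0,0,0,1]]'
python3 -c "
from card import *
card();need(2,-4,47.5)"
```

```text
clock: 4.05
eef_pos: [533.2, 24.8, 46.3]
tcp_rot: [3.141, 0.0, 1.604]
contact_force: [0.1, -0.3, 0.2]
opening: -0.002
grasp_force: 0.0
clock: 4.35
eef_pos: [534.7, 24.9, 46.3]
tcp_rot: [-3.142, 0.0, 1.604]
contact_force: [-0.2, -0.4, -0.4]
opening: 0.002
grasp_force: 0.0
card reader xy [28.9 -8.3] size [46.1 66.6] angle rel 0.019
shift [ 0.0011  0.0029 -0.0013] turn [-0.  0. -0.] at [-0.9 -5.1] [534.6  24.9  46.3] F [ 0.3 -1.  -0.5] t 4.4 open -0.003221899178879769
```

Advance 1 mm per row until the rail force shows.

```bash
for i in 1 2 3; do python3 -m crank '[[0,0.001,0,0,0,0,1],[0,0.001,0,0,0,0,1]]' | grep -E "eef_pos|contact"; done
```

```text
eef_pos: [535.8, 24.9, 46.3]
contact_force: [0.2, -0.4, 0.2]
eef_pos: [536.8, 24.9, 46.3]
contact_force: [-0.0, 0.8, -0.2]
eef_pos: [537.8, 25.0, 46.3]
contact_force: [-0.0, 0.4, 0.1]
```

```bash
for i in 1 2 3; do python3 -m crank '[[0,0.001,0,0,0,0,1],[0,0.001,0,0,0,0,1]]' | grep -E "eef_pos|contact"; done
python3 -c "
from card import *
card();need(2,-4,47.5)"
```

```text
eef_pos: [538.9, 25.0, 46.3]
contact_force: [0.1, 0.2, -0.4]
eef_pos: [539.0, 25.0, 46.1]
contact_force: [-2.3, -0.5, 1.5]
eef_pos: [539.1, 25.0, 45.9]
contact_force: [-6.2, -0.6, 2.8]
card reader xy [33.4 -8.2] size [45.1 66.1] angle rel -0.004
shift [ 0.0011 -0.0016 -0.0016] turn [-0.003  0.    -0.   ] at [ 3.6 -5.1] [539.1  25.   45.9] F [-6.1 -0.1  2. ] t 5.65 open 0.0022870536691686058
```

Contact at -6 N: the card is flush with the rail. Back off, lift and go behind the card's rear end.

```bash
python3 -m crank '[[0,-0.006,0,0,0,0,1],[0,-0.015,0,0,0,0,1],[0,-0.02,-0.02,0,0,0,1],[0,-0.02,-0.05,0,0,0,1],[0,-0.02,-0.05,0,0,0,1]]' | grep -E "eef_pos|contact"
python3 -m crank '[[-0.045,0.02,0,0,0,0,1],[-0.075,0.047,0,0,0,0,1],[-0.075,0.047,0,0,0,0,1],[-0.075,0.047,0,0,0,0,1]]' | grep -E "eef_pos|contact"
python3 -c "
from card import *
card();need(31,-75,47)"
```

```text
eef_pos: [522.5, 24.5, 99.4]
contact_force: [-0.0, 1.2, -0.4]
eef_pos: [569.9, -49.6, 95.7]
contact_force: [-0.9, 1.0, -0.7]
card reader xy [25.  -6.7] size [27.5 68.8] angle rel -0.003
shift [ 0.005  -0.0002  0.0486] turn [-0.001 -0.    -0.001] at [ 31.2 -80. ] [569.2 -48.9  95.6] F [-0.3 -0.9 -0.6] t 6.6 open -0.0029705495119234896
```

```bash
python3 -m crank '[[0,0,0.03,0,0,0,1],[0,0,0.045,0,0,0,1],[0,0,0.049,0,0,0,1],[0,0,0.049,0,0,0,1]]' | grep -E "eef_pos|contact"
python3 -m crank '[[0.008,0,0,0,0,0,1],[0.016,0,0,0,0,0,1],[0.022,0,0,0,0,0,1],[0.026,0,0,0,0,0,1],[0.03,0,0,0,0,0,1]]' | grep -E "eef_pos|contact"
python3 -m crank '[[0.005,0,0,0,0,0,1],[0.01,0,0,0,0,0,1],[0.015,0,0,0,0,0,1],[0.02,0,0,0,0,0,1],[0.025,0,0,0,0,0,1]]' | grep -E "eef_pos|contact"
python3 -c "
from card import *
card('pics/p2.png');need(31,62,47)"
```

```text
eef_pos: [569.2, -48.4, 46.6]
contact_force: [-0.4, 0.4, 0.1]
eef_pos: [569.3, -18.4, 47.6]
contact_force: [0.6, -0.4, 0.5]
eef_pos: [568.3, 6.4, 47.3]
contact_force: [-0.4, 0.4, -0.4]
card reader xy [143.3 110.1] size [41.4 13.7] angle rel 0.666
shift [ 0.0861 -0.0012  0.0003] turn [-0. -0.  0.] at [ 32.2 -24.1] [568.3   6.9  47.3] F [-0.3  0.7  0.3] t 8.05 open -0.0009160857966470902
```

View pics/p2.png

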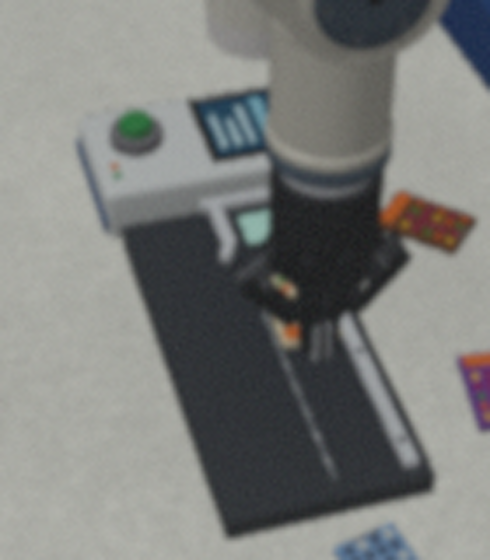

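The crop shows the orange rear-left corner of the card at about (283,348) and the fingertips at (320,350) just behind the rear edge. I'll check that corner's position numerically and push on.

```bash
cat > corner.py <<'E'
from card import *
def corner():
    f=grab("side"); hsv=cv2.cvtColor(f["image"],cv2.COLOR_RGB2HSV); m=cv2.inRange(hsv,(4,60,90),(30,255,255))
    v,u=np.nonzero(m); q=(onplane(f,np.c_[u,v],33)-O)@A
    k=(q[:,0]>-25)&(q[:,0]<54)&(q[:,1]>-80)&(q[:,1]<145); q=q[k]
    print("n",len(q),"card-coloured reader x",np.percentile(q[:,0],[1,99]).round(1),"y",np.percentile(q[:,1],[1,99]).round(1))
    if len(q): 
        for y in range(-40,140,12):
            s=q[abs(q[:,1]-y)<6]
            if len(s)>2: print(y,"xmin",s[:,0].min().round(1),end="; ")
        print()
E
python3 -c "
from corner import *
corner()"
python3 -m crank '[[0.006,0,0,0,0,0,1],[0.012,0,0,0,0,0,1],[0.018,0,0,0,0,0,1],[0.024,0,0,0,0,0,1],[0.03,0,0,0,0,0,1]]' | grep -E "eef_pos|contact"
python3 -c "
from corner import *
corner();need(31,62,47)"
```

```text
n 47 card-coloured reader x [11.7 35. ] y [-12.2  50.8]
-16 xmin 12.6; -4 xmin 11.2; 8 xmin 14.5; 32 xmin 29.5; 44 xmin 25.3; 
eef_pos: [567.3, 36.5, 47.3]
contact_force: [0.3, 0.0, 0.7]
n 39 card-coloured reader x [11.4 34.3] y [17.9 78. ]
20 xmin 12.4; 32 xmin 11.0; 68 xmin 27.1; 80 xmin 28.3; 
shift [ 0.0559 -0.0012  0.0003] turn [ 0. -0.  0.] at [32.2  6.1] [567.3  37.2  47.3] F [-0.7  0.9 -0.5] t 8.65 open 0.0009282811052849478
```

The card follows along the rail (rear edge y≈17, left edge x≈11). I'll keep pushing into the pocket.

```bash
for i in 1 2; do python3 -m crank '[[0.004,0,0,0,0,0,1],[0.008,0,0,0,0,0,1],[0.012,0,0,0,0,0,1],[0.016,0,0,0,0,0,1],[0.02,0,0,0,0,0,1]]' | grep -E "eef_pos|contact"; done
python3 -c "
from corner import *
corner();need(31,62,47)"
```

```text
eef_pos: [566.6, 56.2, 47.3]
contact_force: [-0.2, -0.4, 0.0]
eef_pos: [566.0, 76.3, 47.3]
contact_force: [0.4, -0.1, 0.3]
n 37 card-coloured reader x [12.2 34.5] y [ 57.4 118.1]
56 xmin 14.8; 68 xmin 11.8; 80 xmin 16.7; 116 xmin 28.4; 
shift [ 0.0163 -0.0013  0.0003] turn [ 0. -0.  0.] at [32.3 45.7] [566.   76.7  47.3] F [-0.5  1.2  0.5] t 9.7 open -0.0029740628805182464
```

```bash
python3 -m crank '[[0.002,0,0,0,0,0,1],[0.005,0,0,0,0,0,1],[0.008,0,0,0,0,0,1],[0.01,0,0,0,0,0,1],[0.012,0,0,0,0,0,1]]' | grep -E "eef_pos|contact"
for i in 1 2 3 4; do python3 -m crank '[[0.001,0,0,0,0,0,1],[0.001,0,0,0,0,0,1]]' | grep -E "eef_pos|contact"; done
```

```text
eef_pos: [565.6, 88.1, 47.3]
contact_force: [0.2, 0.3, -0.3]
eef_pos: [565.6, 89.0, 47.3]
contact_force: [0.2, -0.1, 0.2]
eef_pos: [565.6, 90.0, 47.3]
contact_force: [0.5, -0.2, -0.2]
eef_pos: [565.5, 91.0, 47.3]
contact_force: [-0.2, 1.4, 0.6]
eef_pos: [565.5, 92.0, 47.3]
contact_force: [0.3, -0.3, 0.3]
```

```bash
for i in 1 2 3 4 5; do python3 -m crank '[[0.001,0,0,0,0,0,1],[0.001,0,0,0,0,0,1]]' | grep -E "eef_pos|contact"; done
python3 -c "
from corner import *
corner();need(31,62,47)"
```

```text
eef_pos: [565.5, 93.0, 47.3]
contact_force: [1.4, -0.1, 1.0]
eef_pos: [565.4, 94.0, 47.3]
contact_force: [-0.3, -0.9, 0.6]
eef_pos: [565.4, 95.0, 47.3]
contact_force: [0.5, -0.5, 0.1]
eef_pos: [565.4, 96.0, 47.3]
contact_force: [0.1, 0.8, 0.1]
eef_pos: [565.3, 97.0, 47.3]
contact_force: [0.3, 0.7, -0.3]
n 30 card-coloured reader x [11.5 34.1] y [ 78.5 135.9]
80 xmin 11.2; 92 xmin 12.3; 
shift [-0.004  -0.0012  0.0003] turn [ 0. -0.  0.] at [32.2 66. ] [565.3  97.   47.3] F [ 0.2  0.2 -0.8] t 12.05 open 0.0013129410508629692
```

```bash
for i in 1 2 3; do python3 -m crank '[[0.001,0,0,0,0,0,1],[0.001,0,0,0,0,0,1]]' | grep -E "eef_pos|contact"; done
python3 -c "
from corner import *
corner()
f=grab('side')
# window / stop / head edges check
im=cv2.resize(f['image'][150:250,270:390],None,fx=6,fy=6,interpolation=cv2.INTER_CUBIC)
def mk(x,y,z,c):
    u=proj(f,np.r_[O+A@[x,y],z])[0]; cv2.drawMarker(im,tuple(((u-[270,150])*6).astype(int).tolist()),c,0,14)
for x in(55,6.5): mk(x,145,32,(255,0,0))
mk(9,73,33,(0,255,255)); mk(-4,84,32,(0,255,0)); mk(-45,215,77,(255,0,255)); mk(-75,150,25,(255,255,0)); mk(-85,155,55,(255,255,0)); mk(65,-150,32,(255,0,0))
cv2.imwrite('pics/p3.png',im[:,:,::-1])"
```

```text
eef_pos: [565.2, 97.8, 47.3]
contact_force: [-0.6, -1.6, -0.6]
eef_pos: [565.2, 98.0, 47.3]
contact_force: [0.8, -7.6, 0.9]
eef_pos: [565.2, 98.2, 47.3]
contact_force: [0.8, -12.8, 0.6]
n 35 card-coloured reader x [11.5 33.9] y [ 76.8 140. ]
80 xmin 11.2; 92 xmin 12.3; 104 xmin 18.4;
```

View pics/p3.png

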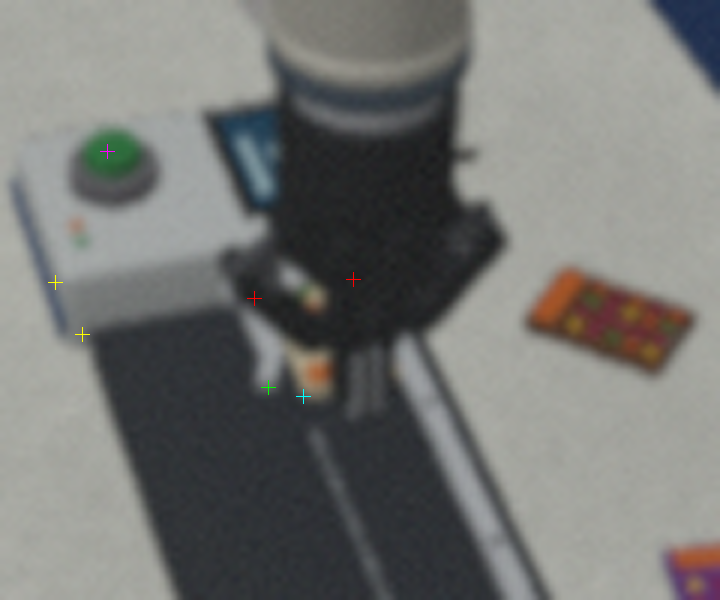

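The fingertips at (370,400) sit behind the card, with its rear-left corner at (310,395) close to the expected home corner (cyan) and beside the cheek's flare. The force rose abruptly to -13 N, so the card is against the end stop. I'll withdraw, rise, and look at the card unobstructed.

```bash
python3 -m crank '[[-0.006,0,0,0,0,0,1],[-0.02,0,0,0,0,0,1],[-0.02,0,-0.03,0,0,0,1],[-0.02,0,-0.08,0,0,0,1],[-0.02,0,-0.09,0,0,0,1]]' | grep -E "eef_pos|contact"
python3 -c "
from h import *
need(-110,100,137)"
```

```text
eef_pos: [568.6, 79.6, 141.9]
contact_force: [0.1, -0.5, 0.8]
shift [ 0.0514 -0.1449  0.004 ] turn [ 0.007 -0.001 -0.   ] at [34.9 48.5] [568.6  79.6 141.9] F [ 0.1 -0.5  0.8] t 13.25 open -0.001465229001561502
```

```bash
python3 -m crank '[[0.02,-0.05,0,0,0,0,1],[0.04,-0.1,0,0,0,0,1],[0.05,-0.145,0,0,0,0,1],[0.05,-0.145,0,0,0,0,1],[0.05,-0.145,0,0,0,0,1]]' | grep -E "eef_pos|contact"
python3 -c "
from card import *
card()
need(-45,215,130)
f=grab('side'); im=cv2.resize(f['image'][160:260,270:390],None,fx=6,fy=6,interpolation=cv2.INTER_CUBIC); cv2.imwrite('pics/p4.png',im[:,:,::-1])"
```

```text
eef_pos: [418.4, 125.1, 137.3]
contact_force: [1.0, -0.1, 0.3]
card reader xy [ 32.1 111.9] size [45.6 73.4] angle rel 0.016
shift [0.116  0.0672 0.0077] turn [ 0.002 -0.     0.001] at [-112.1   98.9] [420.  125.2 137.6] F [-0.1 -0.1  0.1] t 13.8 open -0.0032671258813776927
```

View pics/p4.png

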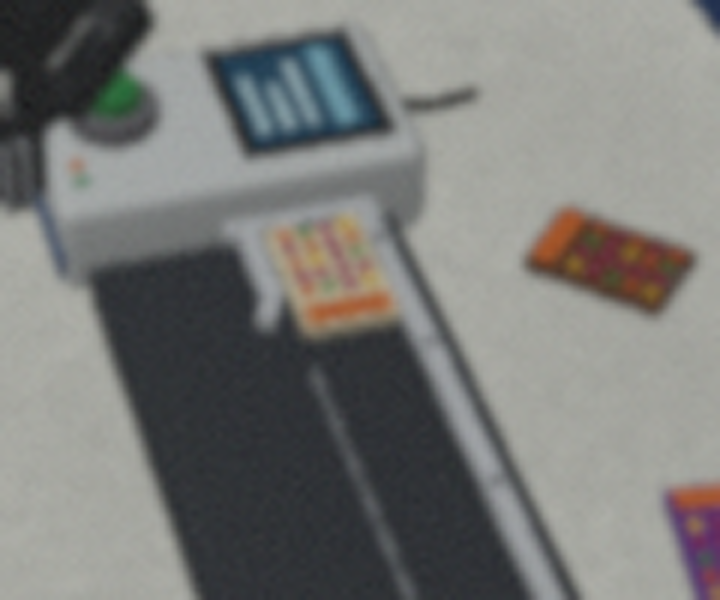

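The card (335,275) sits fully in the pocket, against the rail on its right and the end-stop bar at (310,212). Measured centre (32.1, 111.9) agrees with home (32,109). Now the key.

```bash
python3 -m crank '[[0.04,0.023,0,0,0,0,1],[0.08,0.046,0,0,0,0,1],[0.116,0.067,0,0,0,0,1],[0.116,0.067,0,0,0,0,1],[0.116,0.067,0,0,0,0,1]]' | grep -E "eef_pos|contact"
python3 -m crank '[[0,0,0.01,0,0,0,1],[0,0,0.02,0,0,0,1],[0,0,0.03,0,0,0,1],[0,0,0.035,0,0,0,1],[0,0,0.035,0,0,0,1]]' | grep -E "eef_pos|contact"
python3 -c "
from h import *
need(-44.5,216,98)"
```

```text
eef_pos: [483.7, 243.6, 136.7]
contact_force: [1.1, -1.0, -0.4]
eef_pos: [481.8, 242.6, 101.2]
contact_force: [0.1, 0.5, 0.9]
shift [0.0017 0.0019 0.0032] turn [-0.002  0.001 -0.   ] at [-46.4 214.3] [481.8 242.6 101.2] F [0.1 0.5 0.9] t 14.85 open 0.0027412538168194995
```

Tip at z≈82. Press down slowly.

```bash
python3 -m crank '[[0.002,0.001,0.002,0,0,0,1],[0.002,0.001,0.004,0,0,0,1],[0.002,0.001,0.006,0,0,0,1],[0.002,0.001,0.008,0,0,0,1],[0.002,0.001,0.008,0,0,0,1]]' | grep -E "eef_pos|contact"
for i in 1 2; do python3 -m crank '[[0,0,0.001,0,0,0,1],[0,0,0.002,0,0,0,1]]' | grep -E "eef_pos|contact"; done
```

```text
eef_pos: [483.5, 245.5, 94.3]
contact_force: [0.1, 0.6, 2.2]
eef_pos: [483.6, 245.5, 92.5]
contact_force: [-0.3, 1.1, 2.1]
eef_pos: [483.6, 245.4, 90.4]
contact_force: [-0.1, 0.4, 3.2]
```

```bash
for i in 1 2; do python3 -m crank '[[0,0,0.001,0,0,0,1],[0,0,0.002,0,0,0,1],[0,0,0.002,0,0,0,1]]' | grep -E "eef_pos|contact"; done
```

```text
eef_pos: [483.7, 245.5, 89.7]
contact_force: [-4.4, -1.8, 21.2]
eef_pos: [483.8, 245.5, 89.3]
contact_force: [-10.0, -4.9, 40.9]
```

Bottomed out: tip at 71 mm, which is 6 mm of travel. Release and check.

```bash
python3 -m crank '[[0,0,-0.01,0,0,0,1],[0,0,-0.03,0,0,0,1],[0,0,-0.06,0,0,0,1],[0,-0.03,-0.08,0,0,0,1],[-0.02,-0.06,-0.08,0,0,0,1]]' | grep -E "eef_pos|contact"
python3 -m crank '[[-0.03,-0.04,0,0,0,0,1],[-0.05,-0.06,0,0,0,0,1],[-0.05,-0.06,0,0,0,0,1],[-0.05,-0.06,0,0,0,0,1],[-0.05,-0.06,0,0,0,0,1]]' | grep -E "eef_pos|contact|clock"
python3 -c "
from card import *
card()
f=grab('side');m,c,a=blob(f,(40,80,40),(85,255,255),(270,160,375,295));print('key',c.round(1),a)"
```

```text
eef_pos: [425.4, 224.9, 168.5]
contact_force: [0.8, 0.4, 0.6]
clock: 17.35
eef_pos: [366.8, 171.9, 166.5]
contact_force: [-0.2, 0.6, -0.5]
card reader xy [ 32.1 111.9] size [45.6 73.4] angle rel 0.016
key [288.2 175.2] 52
```

The card hasn't moved since the last look, the key is back at its original pixel position, and the arm is clear.

```bash
python3 -c "
from rig import sign_off
print(sign_off())"
```

```text
the job is handed in; nothing more can be done
None
```

I pushed the card flush to the rail and slid it home against the end stop, then pressed the start key fully down and let it go; the job is handed in, but no verdict came back.

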